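# Sweep connector caps through the gate of a sorting tray

### The job

With your fingertips, sweep the three low brass connector caps across the sorting tray and out through its narrow gate, one at a time, so that each drops into the middle compartment of the grey box under the gate before the next one follows. Slide the caps only, never pick them up, and leave the two tall adapters standing on the tray and everything else on the bench where it is.

Things in the scene. Friction and masses are not known exactly. Their poses are not given: they have to be found in the camera images.
- tray: fixed aluminium sorting tray on two sheet legs. Origin at bench level under its middle; its -x points out through the gate, y across, z up. The level floor's top is 62 mm above the origin; inside, the floor runs from x = -116 mm (drop edge, in the gate) to x = +125 mm and y = -115 to +115 mm. Rims and guides rise 16 mm above the floor
- gate (a point): middle of the drop edge, on the floor's top; axes as the tray's. The gate is a 36 mm gap (y = +-18 mm) in the 4 mm thick front rim. Two 3 mm guide strips run back at 45 degrees from the gate's edges (tray x = -112, y = +-18 mm) to the side rims (x = -15, y = +-115 mm), a funnel. The floor ends at the rim's outer face: a cap falls once its centre is past that edge
- bin: fixed grey plastic compartment box under the gate, 80 mm (x) by 170 mm (y), 48 mm tall, walls 4 mm, axes as the tray's. Origin at the centre of its underside, 135 mm from the tray's origin along its -x. Three compartments side by side along y, each 51 x 72 mm inside; the empty middle one lies below the gate and reaches 55 mm beyond the edge; the outer two hold other connectors
- cap0: one of three identical brass connector caps: a flat knurled disc, 26 mm across and 15 mm tall, about 30 g, lying loose on the tray floor; origin at the centre of its underside, z up along its axis
- cap1: one of three identical brass connector caps: a flat knurled disc, 26 mm across and 15 mm tall, about 30 g, lying loose on the tray floor; origin at the centre of its underside, z up along its axis
- cap2: one of three identical brass connector caps: a flat knurled disc, 26 mm across and 15 mm tall, about 30 g, lying loose on the tray floor; origin at the centre of its underside, z up along its axis
- adapter0: one of two identical brass coaxial adapters, 42 mm tall, foot 22 mm across, body 17 mm across, about 60 g, standing upright near the back rim of the tray; origin at the centre of its underside, z up. It stays where it stands
- adapter1: one of two identical brass coaxial adapters, 42 mm tall, foot 22 mm across, body 17 mm across, about 60 g, standing upright near the back rim of the tray; origin at the centre of its underside, z up. It stays where it stands
- screwdriver: a screwdriver, 190 mm long, black handle, lying on the bench to the left; to be left alone
- spanner: a steel spanner, 160 mm long, lying on the bench to the right; to be left alone
- attenuator: a small aluminium attenuator block, 60 x 45 x 30 mm with a coaxial socket at each end, on the bench to the left; to be left alone
- cleaner: a small white bottle, 44 mm across and 115 mm tall, standing on the bench to the right; to be left alone

How it is judged:
On the way, in this order (a step that is already met when the one before it is completed fails the run):
1. a first cap lies alone in the middle compartment (((x of cap0 in the frame of bin between -0.038 and 0.038 m and y of cap0 in the frame of bin between -0.027 and 0.027 m and z of cap0 in the frame of bin below 0.047 m) or (x of cap1 in the frame of bin between -0.038 and 0.038 m and y of cap1 in the frame of bin between -0.027 and 0.027 m and z of cap1 in the frame of bin below 0.047 m) or (x of cap2 in the frame of bin between -0.038 and 0.038 m and y of cap2 in the frame of bin between -0.027 and 0.027 m and z of cap2 in the frame of bin below 0.047 m))), for 0.3 s.
2. a second cap lies in the middle compartment ((((x of cap1 in the frame of bin between -0.038 and 0.038 m and y of cap1 in the frame of bin between -0.027 and 0.027 m and z of cap1 in the frame of bin below 0.047 m) and (x of cap2 in the frame of bin between -0.038 and 0.038 m and y of cap2 in the frame of bin between -0.027 and 0.027 m and z of cap2 in the frame of bin below 0.047 m)) or ((x of cap0 in the frame of bin between -0.038 and 0.038 m and y of cap0 in the frame of bin between -0.027 and 0.027 m and z of cap0 in the frame of bin below 0.047 m) and (x of cap2 in the frame of bin between -0.038 and 0.038 m and y of cap2 in the frame of bin between -0.027 and 0.027 m and z of cap2 in the frame of bin below 0.047 m)) or ((x of cap0 in the frame of bin between -0.038 and 0.038 m and y of cap0 in the frame of bin between -0.027 and 0.027 m and z of cap0 in the frame of bin below 0.047 m) and (x of cap1 in the frame of bin between -0.038 and 0.038 m and y of cap1 in the frame of bin between -0.027 and 0.027 m and z of cap1 in the frame of bin below 0.047 m)))), for 0.3 s.
3. all three caps lie in the middle compartment (x of cap0 in the frame of bin between -0.038 and 0.038 m and y of cap0 in the frame of bin between -0.027 and 0.027 m and z of each of cap0, cap1, cap2 in the frame of bin below 0.047 m and x of cap1 in the frame of bin between -0.038 and 0.038 m and y of cap1 in the frame of bin between -0.027 and 0.027 m and x of cap2 in the frame of bin between -0.038 and 0.038 m and y of cap2 in the frame of bin between -0.027 and 0.027 m), for 0.2 s.
At the end, for the whole second after the job is handed in: all three caps lie at rest in the middle compartment of the box, below its rim, having dropped in singly (each at least 0.3 s after the one before), and both adapters stand upright on the tray within 15 mm of where they stood (all of step 3 and linear speed of each of cap0, cap1, cap2 below 0.02 m/s and angle between each of adapter0, adapter1's own z axis and vertical below 0.15 rad and distance of each of adapter0, adapter1 from where it was at the start of the episode below 0.015 m); the robot touches nothing.
It fails at once if a cap is lifted more than 8 mm off the tray floor (z of any of cap0, cap1, cap2 in the frame of tray above 0.07 m).
It fails at once if an adapter is pushed more than 15 mm or tipped over (distance of any of adapter0, adapter1 from where it was at the start of the episode above 0.015 m or angle between any of adapter0, adapter1's own z axis and vertical above 0.4 rad).
It fails at once if something else on the bench is moved more than 25 mm (distance of any of screwdriver, spanner, attenuator, cleaner from where it was at the start of the episode above 0.025 m).
It also fails if it takes over 67 s, if anything falls off the work surface, if the arm or the gripper's body presses on something with over 40 N, if the wrist force passes 120 N, or if a joint passes its speed limit or range.

### The arm

A 6-joint arm with a two-finger parallel gripper is mounted at the origin on the work surface. World frame = base frame: x ahead of the robot, y to its left, z up, the work surface at z = 0. Lengths are in m, angles in rad, forces in N, time in s.
With the tool pointing down it reaches from about 0.35 to 0.975 m from the base axis. Payload 7.1 kg.
Tool frame: the origin (TCP) lies at the very end of the fingers, on their centre line; the grasp point (between the pads) lies 19 mm behind it; z points along the fingers, y is the direction in which the jaws open and shut (so a half turn about z gives the same grasp; the last joint's range is limited). The gripper opens to 88 mm and grips with 3 to 60 N. Pads are 20 mm wide; open, the fingers measure 115 mm over their backs; the gripper's body (75 mm by 178 mm) begins 61 mm behind the grasp point.
Start: joints at [1.292, 0.423, 1.63, -0, 1.089, -0.019], TCP at [0.161, 0.604, 0.195] pointing down, gripper open.
Joint ranges: [-3, 3], [-0.9, 2.11], [0.09, 2.58], [-1.31, 4.45], [0.11, 2.69], [-2.54, 2.54]. Speed limits (rad/s): [2.39, 2.39, 3.01, 3.14, 3.14, 3.14].

### API

Orientations are given as a 3x3 rotation matrix whose columns are the frame's x, y, z axes.
In Python, from station import robot gives the robot as it stands.
- The arm moves only by the tool servo_tool, never from a script. Its argument "increments" is a list of rows, each a list of 7 numbers: the gripper's target within -1 to 1 (shut at 1, half-way at 0, fully open at -1), then the shift along the world's x, y, z in m, then the turn, a rotation vector about the world's x, y, z in degrees. A call has 1 to 8 rows; each row shifts and turns the pose as measured when the row begins; what a row does not reach is not made up. A row lasts 1/8 s, in which the tool goes at most 62.5 mm and 10.7 degrees, less where a joint would pass 70% of its speed; a pose out of reach is approached as far as the arm can. A call is refused whole if a number of a shift passes 0.0625 or a number of a turn 10.7, either way. A call with a gripper value outside its range is refused whole. The fingers move at their own pace and stop on an object; "grip_force" is the grip in N (left out, the last holds). Time passes only in rows, so rows that do not move let the fingers close. It gives the time, the measured TCP pose, the force and the opening at its end, in the units of the state.
- robot.sense(): the state, without advancing time (a new reading comes with each control period).
- robot.read_camera(name): name is "scene" or "top" or "wrist"; returns the picture (480x640x3 uint8, red, green, blue); there is no depth.
- robot.camera_info(name): a dict with "fx", "fy", "cx", "cy" (pixels), "distortion" ([k1, k2, p1, p2, k3] as OpenCV has them; the pictures are not rectified), "rvec" (rotation vector, rad) and "tvec" (3), from world to camera coordinates, as OpenCV has them. Camera axes: x right, y down, z forward; pixel columns grow to the right and rows downward; lengths in m; the calibration is good to about 2 mm. A picture is of the moment at which its call begins: read the wrist's pose just before it. camera_info takes no time and is no camera call; for the wrist camera it gives the pose at the moment of the call.
- robot.sign_off(): hands the job in, once; it reports no verdict.
The state is a dict: "clock": time; "qpos": joint angles; "joint_vel": joint speeds; "joint_efforts": joint torques, N m; "tcp_pos": TCP position; "ee_rot": TCP orientation; "ft_force": force on the tool from outside, world axes, zero at the start; "wrist_torque": the same for the moment, N m; "grip_width": finger opening in m.
Only numpy, scipy, OpenCV 4.12 (cv2) and the standard library are available. Lean on these libraries where they do the work, as an engineer would, in place of code of your own. Each camera call takes 0.05 s, during which the arm holds its last target. There are 200 camera calls.

## Working session

There is one attempt and no reset: what is moved stays moved. The work goes in short steps, Python scripts to look and compute and a tool call to move; the robot and the scene stay as the last step left them, time stands still between calls to the robot, and variables do not carry over. Pictures are saved under pics/ and viewed, about 8 in all and at most 12, crops included, and the job is handed in when it is done.

Besides the shell and the picture viewer there is one more tool, called after "Request:" as name(argument=value, ...), one argument or row to a line, values as JSON. servo_tool: Moves the arm, as the interface text tells. Its arguments: {"type":"object","properties":{"increments":{"type":"array"},"grip_force":{"type":"number"}},"required":["increments"]}

```bash
mkdir -p pics; python3 - <<'E'
from station import robot
import cv2
s=robot.sense();print(s['clock'],s['tcp_pos'],s['grip_width'],s['ee_rot'])
for n in("top","scene"):
    cv2.imwrite(f"pics/{n}0.png",robot.read_camera(n)[:,:,::-1]);print(n,robot.camera_info(n))
E
```

```text
0.0 [0.16036389 0.60345956 0.19432902] 0.08756983643286913 [[-9.66447723e-01  2.56863075e-01 -3.99167780e-04]
 [ 2.56863385e-01  9.66446679e-01 -1.42094479e-03]
 [ 2.07861256e-05 -1.47580045e-03 -9.99998911e-01]]
top {'fx': 492.71188790704883, 'fy': 492.71188790704883, 'cx': 326.33208318338615, 'cy': 230.15028646652337, 'distortion': array([0.0215863, 0.       , 0.       , 0.       , 0.       ]), 'rvec': array([ 2.05415788, -2.1484883 ,  0.25746179]), 'tvec': array([0.00199066, 0.57952832, 1.00901766])}
scene {'fx': 518.7791694222062, 'fy': 518.7791694222062, 'cx': 323.81754359572216, 'cy': 248.72918636220152, 'distortion': array([0.05324896, 0.        , 0.        , 0.        , 0.        ]), 'rvec': array([ 2.27433698,  0.56354274, -0.21568365]), 'tvec': array([-0.51013059, -0.14998985,  1.28407563])}
```

View pics/top0.png

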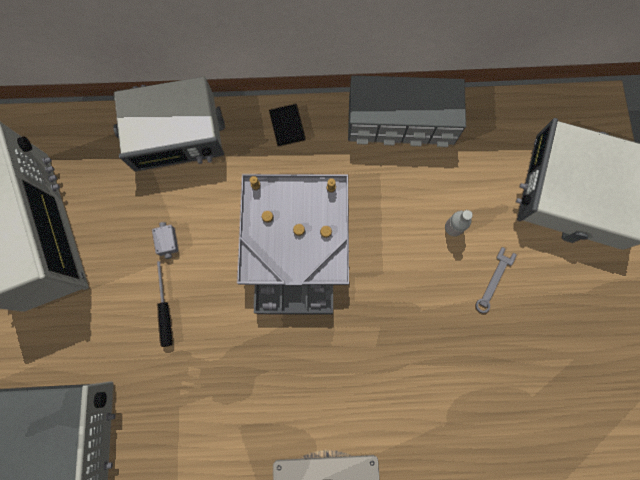

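View pics/scene0.png

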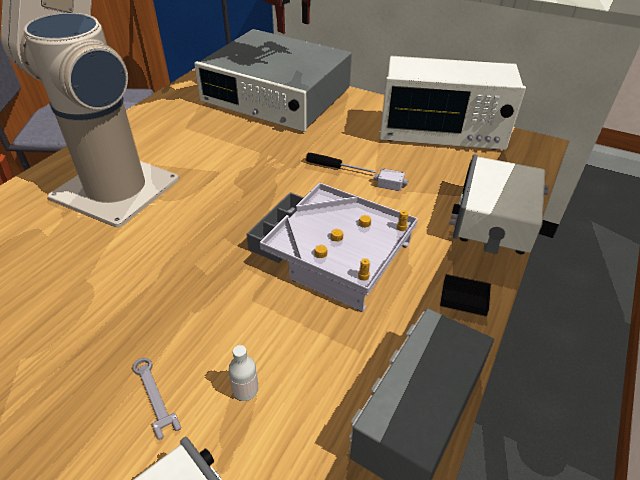

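The top view shows the tray with its gate towards the robot at about (294,283). The caps are at about (267,216), (299,230) and (326,231), and the adapters at about (254,183) and (331,185). The scene view agrees. Next I'll compute their positions.

```bash
cat > h.py <<'E'
import cv2, numpy as np
from station import robot
def proj(ci,P):
    K=np.array([[ci['fx'],0,ci['cx']],[0,ci['fy'],ci['cy']],[0,0,1.]])
    return cv2.projectPoints(np.float64(P).reshape(-1,3),ci['rvec'],ci['tvec'],K,ci['distortion'])[0].reshape(-1,2)
def plane(ci,uv,z):
    K=np.array([[ci['fx'],0,ci['cx']],[0,ci['fy'],ci['cy']],[0,0,1.]])
    p=cv2.undistortPoints(np.float64(uv).reshape(-1,1,2),K,ci['distortion']).reshape(-1,2)
    R=cv2.Rodrigues(ci['rvec'])[0];c=-R.T@ci['tvec']
    d=np.c_[p,np.ones(len(p))]@R
    return c+d*((z-c[2])/d[:,2])[:,None]
def brass(img,amin=25):  # BGR
    h=cv2.cvtColor(img,cv2.COLOR_BGR2HSV)
    m=cv2.inRange(h,(8,140,90),(28,255,255))
    n,l,st,c=cv2.connectedComponentsWithStats(m)
    return [(c[i],st[i,4],st[i,2:4]) for i in range(1,n) if st[i,4]>amin]
E
python3 - <<'E'
from h import *
ci=robot.camera_info("top");im=cv2.imread("pics/top0.png")
R=cv2.Rodrigues(ci['rvec'])[0];print("cam",-R.T@ci['tvec'])
for c,a,wh in brass(im[150:330,220:370]):
    c=c+[220,150];print(c.round(1),a,wh,plane(ci,[c],.072)[0].round(4))
print(plane(ci,[[243,175],[348,175],[349,283],[239,283]],.078).round(4))
c=cv2.resize(im[160:325,225:365],None,fx=5,fy=5,interpolation=cv2.INTER_CUBIC)[:, :]
cv2.imwrite("pics/crop.png",cv2.resize(im[165:320,230:360],None,fx=3.8,fy=3.8,interpolation=cv2.INTER_CUBIC))
E
```

```text
cam [ 0.3298091  -0.0076641   1.11585882]
[325.1 230.5] 36 [10 10] [ 0.5774 -0.0213  0.072 ]
[[ 0.7107  0.1553  0.078 ]
 [ 0.7005 -0.0777  0.078 ]
 [ 0.46   -0.0665  0.078 ]
 [ 0.4704  0.1652  0.078 ]]
```

View pics/crop.png

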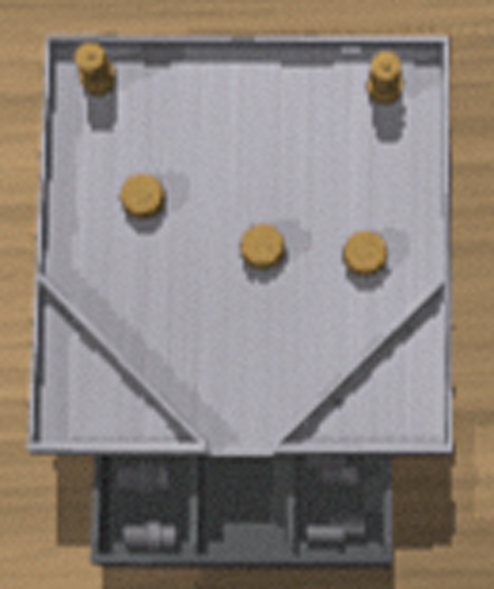

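```bash
cat >> h.py <<'E'
from scipy.optimize import least_squares
def w2t(T,P): # world->tray xy
    t,x,y=T;c,s=np.cos(t),np.sin(t);return (np.atleast_2d(P)[:,:2]-[x,y])@np.array([[c,-s],[s,c]])
def t2w(T,P):
    t,x,y=T;c,s=np.cos(t),np.sin(t);return np.atleast_2d(P)@np.array([[c,s],[-s,c]])+[x,y]
E
python3 - <<'E'
from h import *
ci=robot.camera_info("top");im=cv2.imread("pics/top0.png")
uv=np.array([[48,38],[448,38],[452,450],[30,452],[203,443],[280,443],[42,280],[443,288]])/3.8+[230,165]
tp=np.array([[129,119],[129,-119],[-116,-119],[-116,119],[-112,18],[-112,-18],[-15,117],[-15,-117]])/1000
f=lambda T:(proj(ci,np.c_[t2w(T,tp),np.full(8,.078)])-uv).ravel()
r=least_squares(f,[0,.58,.04]);print("T",r.x.round(4),r.fun.round(1))
T=r.x
h=cv2.cvtColor(im,cv2.COLOR_BGR2HSV)[165:320,230:360]
m=((h[...,0]>8)&(h[...,0]<28)&(h[...,1]>140)).astype('uint8')
n,l,st,c=cv2.connectedComponentsWithStats(m)
for i in range(1,n):
    if 20<st[i,4]<300:
        p=plane(ci,[c[i]+[230,165]],.071)[0];print(c[i]+[230,165],st[i],p.round(4),"tray",w2t(T,p).round(4))
print("adapters foot",w2t(T,plane(ci,np.array([[98,85],[384,92]])/3.8+[230,165],.062)).round(4))
E
```

```text
T [-0.0478  0.5777  0.0454] [-0.9 -0.6  0.9 -0.2  0.8  1.4 -1.1  0.5  1.4  1.1 -1.8  1.2 -1.2 -1.
  1.9 -2.8]
adapters foot [[ 0.1042  0.0891]
 [ 0.1005 -0.0797]]
```

Request:
servo_tool(
  increments=[
    [0.773, 0, 0, 0.06, 0, 0, 0],
    [0.773, 0.02, -0.02, 0.05, 0, 0, 6],
    [0.773, 0.035, -0.046, 0.02, 0, 0, 6.2],
    [0.773, 0.035, -0.046, 0, 0, 0, 0],
    [0.773, 0.035, -0.046, 0, 0, 0, 0],
    [0.773, 0.035, -0.046, 0, 0, 0, 0],
    [0.773, 0.035, -0.046, 0, 0, 0, 0],
    [0.773, 0.035, -0.046, 0, 0, 0, 0],
  ],
  grip_force=20,
)

```text
clock: 1.1
tcp_pos: [0.3929, 0.2989, 0.3251]
ee_rot: [[-0.999, 0.032, 0.003], [0.032, 0.999, -0.006], [-0.003, -0.006, -1.0]]
ft_force: [0.3, 1.3, -0.1]
grip_width: 0.0122
```

Request:
servo_tool(
  increments=[
    [0.773, 0.025, -0.05, 0, 0, 0, 0],
    [0.773, 0.025, -0.05, 0, 0, 0, 0],
    [0.773, 0.025, -0.05, 0, 0, 0, 0],
    [0.773, 0.025, -0.05, 0, 0, 0, 0],
    [0.773, 0.025, -0.045, 0, 0, 0, 0],
    [0.773, 0, 0, 0, 0, 0, 0],
  ],
)

```text
clock: 1.85
tcp_pos: [0.5214, 0.0419, 0.3237]
ee_rot: [[-0.999, 0.037, 0.001], [0.037, 0.999, -0.007], [-0.001, -0.007, -1.0]]
ft_force: [0.5, -0.1, -0.4]
grip_width: 0.0099
```

```bash
python3 - <<'E'
from h import *
import json
ci=robot.camera_info("wrist");im=robot.read_camera("wrist")[:,:,::-1].copy()
cv2.imwrite("pics/w1.png",im);json.dump({k:np.asarray(v).tolist() for k,v in ci.items()},open("w1.json","w"))
s=robot.sense();print(s['clock'],s['tcp_pos'],s['ft_force'])
T=[-.0478,.5777,.0454]
print(proj(ci,np.c_[t2w(T,[[.129,.119],[.129,-.119],[-.116,-.119],[-.116,.119]]),[.078]*4]).round(0).tolist())
E
```

```text
1.9 [0.52056757 0.04316369 0.32359314] [-0.10346101  0.06555774 -0.05581241]
[[420.0, 344.0], [221.0, 341.0], [208.0, 131.0], [439.0, 134.0]]
```

View pics/w1.png

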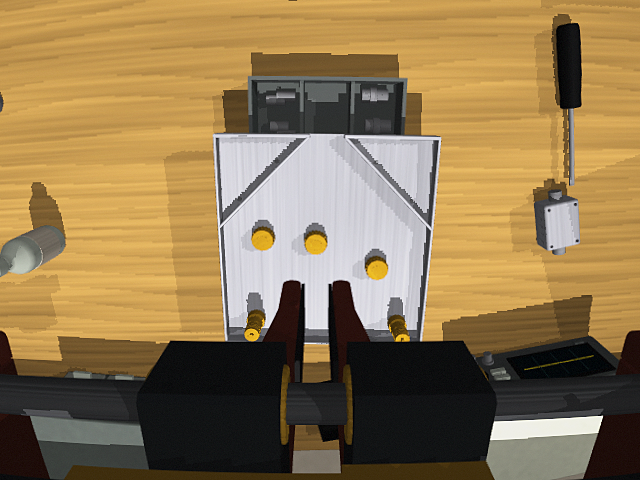

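The wrist view shows the tray corners at (214,136), (440,137), (227,342) and (424,342), and the gate between (308,137) and (348,137). The caps are at (262,238), (315,242) and (376,267). I'll refine the poses from these.

```bash
python3 - <<'E'
from h import *
import json
ci={k:np.array(v) for k,v in json.load(open("w1.json")).items()};im=cv2.imread("pics/w1.png")
uv=np.array([[424.5,342.5],[226.5,342.5],[214,135],[440.5,136.5],[348,136.5],[308,136.5]])
tp=np.array([[129,119],[129,-119],[-116,-119],[-116,119],[-114,18],[-114,-18]])/1000
f=lambda T:(proj(ci,np.c_[t2w(T,tp),np.full(6,.078)])-uv).ravel()
r=least_squares(f,[0,.58,.04]);T=r.x;print("T",T.round(4),r.fun.round(1))
h=cv2.cvtColor(im,cv2.COLOR_BGR2HSV)
m=((h[...,0]>10)&(h[...,0]<30)&(h[...,1]>120)).astype('uint8')
m[:, :228]=0;m[:190]=0;m[340:]=0;m[:,425:]=0
n,l,st,c=cv2.connectedComponentsWithStats(m)
for i in range(1,n):
    if 100<st[i,4]:
        p=plane(ci,[c[i]],.0705)[0];print(c[i].round(1),st[i],p.round(4),"tray",w2t(T,p).round(4))
print("adapters top",w2t(T,plane(ci,[[397+5,338],[252,334]],.104)).round(4))
tc=plane(robot.camera_info("top"),np.array([[142,195],[262,246],[366,252]])/3.8+[230,165],.0705)
print("topcam caps",tc.round(4),w2t(T,tc).round(4))
for t in([-.116,0],[-.09,0]):print("gate",t2w(T,[t]).round(4))
E
```

```text
T [-0.0396  0.58    0.0502] [-0.1  2.2  0.1  1.3 -1.8 -0.6  2.5 -1.1 -2.8 -0.2  2.1 -0.4]
[262.6 238.1] [251 226  24  25 430] [ 0.5752 -0.0211  0.0705] tray [[-0.002  -0.0715]]
[315.4 242. ] [304 231  23  23 422] [0.5819 0.0377 0.0705] tray [[ 0.0023 -0.0124]]
[376.2 267.6] [365 256  23  24 417] [0.6149 0.1059 0.0705] tray [[0.0326 0.057 ]]
[254.1 324.6] [244 310  21  30 466] [ 0.6832 -0.0397  0.0705] tray [[ 0.1066 -0.0858]]
[397.9 327.5] [388 315  22  25 403] [0.6932 0.1327 0.0705] tray [[0.1098 0.0869]]
adapters top [[ 0.1043  0.0852]
 [ 0.0999 -0.0829]]
topcam caps [[ 0.6154  0.1038  0.0705]
 [ 0.582   0.0356  0.0705]
 [ 0.5759 -0.0238  0.0705]] [[ 0.0332  0.055 ]
 [ 0.0026 -0.0145]
 [-0.0013 -0.0742]]
gate [[0.4641 0.0548]]
gate [[0.4901 0.0538]]
```

Request:
servo_tool(
  increments=[
    [0.773, 0.045, -0.003, -0.03, 0, 0, 0],
    [0.773, 0.045, -0.003, -0.03, 0, 0, 0],
    [0.773, 0.003, -0.001, -0.05, 0, 0, 0],
    [0.773, 0, 0, -0.05, 0, 0, 0],
    [0.773, 0, 0, -0.045, 0, 0, 0],
    [0.773, 0, 0, -0.03, 0, 0, 0],
  ],
)

```text
clock: 2.65
tcp_pos: [0.6147, 0.0445, 0.085]
ee_rot: [[-1.0, 0.029, 0.006], [0.029, 1.0, -0.004], [-0.007, -0.003, -1.0]]
ft_force: [0.1, -0.2, -0.1]
grip_width: 0.0101
```

Request:
servo_tool(
  increments=[
    [0.773, 0, -0.008, -0.008, 0, 0, 0],
    [0.773, 0, 0, -0.009, 0, 0, 0.5],
    [0.773, 0, 0, 0, 0, 0, 0],
  ],
)

```text
clock: 3.02
tcp_pos: [0.613, 0.0386, 0.0666]
ee_rot: [[-1.0, 0.017, 0.003], [0.017, 1.0, -0.003], [-0.003, -0.003, -1.0]]
ft_force: [-0.2, -1.5, -0.8]
grip_width: 0.01
```

```bash
python3 - <<'E'
from h import *
s=robot.sense();ci=robot.camera_info("wrist");im=robot.read_camera("wrist")[:,:,::-1].copy()
cv2.imwrite("pics/w2.png",im)
print(s['clock'],s['tcp_pos'],s['ft_force'],s['ee_rot'][:,0])
print(plane(ci,[[320,240],[320,300],[320,200]],.077).round(4))
E
```

```text
3.025 [0.61296173 0.0386036  0.06659785] [-0.23353631 -1.46820568 -0.84508909] [-0.99985486  0.01670603 -0.0033429 ]
[[0.5885 0.0413 0.077 ]
 [0.6184 0.0409 0.077 ]
 [0.57   0.0416 0.077 ]]
```

View pics/w2.png

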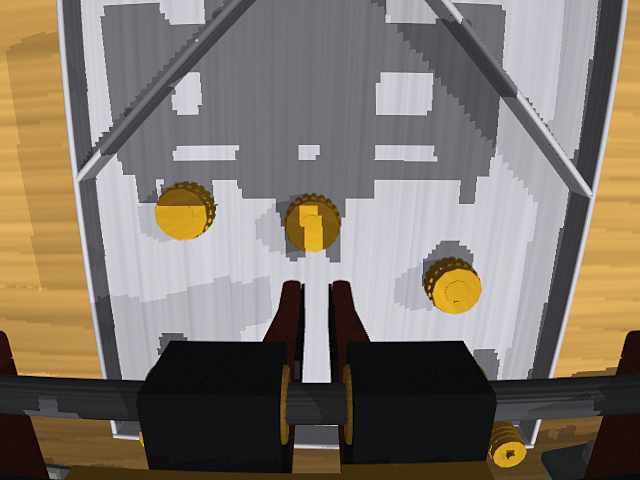

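The close view shows the middle cap centred at (312,226), with the two fingertips at (290,283) and (341,283) symmetric behind it. I'll push it towards the gate.

Request:
servo_tool(
  increments=[
    [0.773, -0.01, 0.0005, 0, 0, 0, -1.2],
    [0.773, -0.012, 0.0015, 0, 0, 0, 0],
    [0.773, -0.012, 0.0015, 0, 0, 0, 0],
    [0.773, -0.012, 0.0015, 0, 0, 0, 0],
    [0.773, -0.012, 0.0015, 0, 0, 0, 0],
    [0.773, -0.012, 0.0015, 0, 0, 0, 0],
    [0.773, -0.012, 0.0015, 0, 0, 0, 0],
  ],
)

```text
clock: 3.95
tcp_pos: [0.5273, 0.0488, 0.07]
ee_rot: [[-0.999, 0.04, 0.009], [0.04, 0.999, -0.003], [-0.009, -0.003, -1.0]]
ft_force: [0.6, 0.9, -0.4]
grip_width: 0.0097
```

```bash
python3 - <<'E'
from h import *
s=robot.sense();ci=robot.camera_info("wrist");im=robot.read_camera("wrist")[:,:,::-1].copy()
cv2.imwrite("pics/w3.png",im)
print(s['clock'],s['tcp_pos'],s['ft_force'],s['ee_rot'][:,0])
print(proj(ci,[[.463,.053,.062],[.48,.053,.062]]))
E
```

```text
3.95 [0.52725029 0.04876622 0.07002597] [ 0.57501304  0.85742227 -0.4342691 ] [-0.99917175  0.03972601 -0.00881191]
[[318.71423244 147.11466398]
 [320.06884232 182.96277235]]
```

View pics/w3.png

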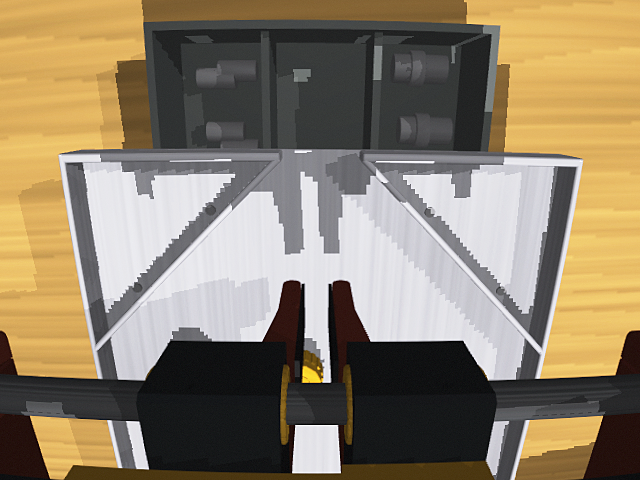

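The cap isn't in front of the fingers. A bit of brass shows at (313,365), behind the tips. I'll check the geometry.

```bash
python3 - <<'E'
from h import *
s=robot.sense();ci=robot.camera_info("wrist")
R=cv2.Rodrigues(ci['rvec'])[0];print("cam",-R.T@ci['tvec'])
p=s['tcp_pos'];x,y=s['ee_rot'][:,0],s['ee_rot'][:,1]
print("tcp px",proj(ci,[p,p+.01*x,p-.01*x,p+.005*y,p-.005*y]).round(0).tolist())
print("brass",plane(ci,[[313,352],[313,365]],.077).round(4))
print("gate edge",plane(ci,[[280,151],[362,151],[320,150]],.078).round(4), "corners",plane(ci,[[60,153],[581,158]],.078).round(4))
t=robot.read_camera("top")[:,:,::-1];cv2.imwrite("pics/t3.png",cv2.resize(t[165:320,220:380],None,fx=3.8,fy=3.8,interpolation=cv2.INTER_CUBIC))
E
```

```text
cam [0.44341864 0.0530465  0.2598039 ]
tcp px [[315.0, 281.0], [315.0, 262.0], [315.0, 299.0], [325.0, 281.0], [305.0, 281.0]]
brass [[0.5612 0.0463 0.077 ]
 [0.5689 0.046  0.077 ]]
gate edge [[0.4605 0.0363 0.078 ]
 [0.4619 0.0717 0.078 ]
 [0.4608 0.0536 0.078 ]] corners [[ 0.4561 -0.0628  0.078 ]
 [ 0.4675  0.1707  0.078 ]]
```

View pics/t3.png

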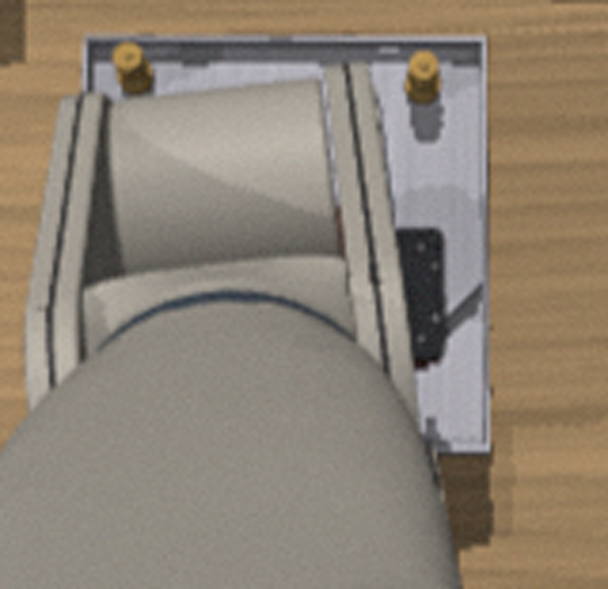

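```bash
python3 - <<'E'
from h import *
s=robot.sense();ci=robot.camera_info("wrist");im=cv2.imread("pics/w3.png")
p=s['tcp_pos'];x,y,z=s['ee_rot'].T
for sg in(1,-1):
  for xx in(.01,-.01):
    q=[p+xx*x+sg*yy*y-zz*z for yy,zz in((.005,0),(.0185,0),(.0185,.04),(.005,.04))]
    for h in (None,): cv2.polylines(im,[proj(ci,q).round().astype(int)],True,(0,255,0) if xx>0 else (255,0,0),1)
c=.5*1
for cx,cy,col in((.582,.0377,(0,0,255)),):
  a=np.linspace(0,6.28,40)
  for zz in(.062,.077):cv2.polylines(im,[proj(ci,np.c_[cx+.013*np.cos(a),cy+.013*np.sin(a),0*a+zz]).round().astype(int)],True,col,1)
a=cv2.resize(im[230:400,240:400],None,fx=2.5,fy=2.5,interpolation=cv2.INTER_CUBIC)
b=cv2.resize(cv2.imread("pics/w2.png")[190:360,240:400],None,fx=2.4,fy=2.5,interpolation=cv2.INTER_CUBIC)
cv2.imwrite("pics/o.png",np.hstack([a,b]))
h=cv2.cvtColor(cv2.imread("pics/w2.png"),cv2.COLOR_BGR2HSV);E=0
E
```

```text
(no output)
```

View pics/o.png

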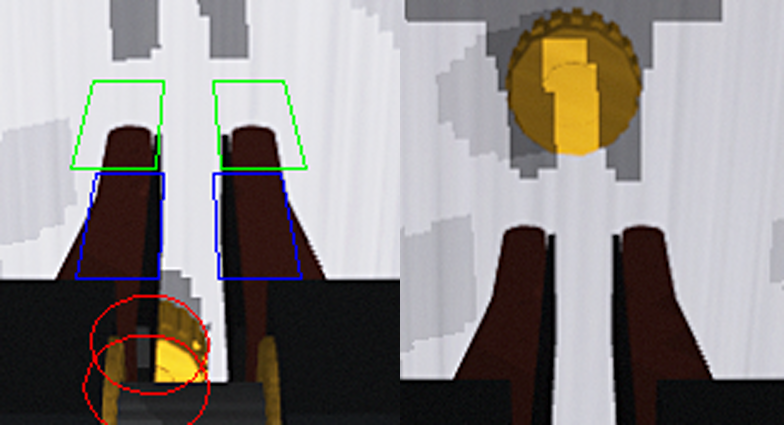

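The overlay shows the red outline, drawn at the cap's original spot, still matches the cap, so it didn't move. The fingertips are drawn higher than the reported TCP and passed over it. I'll find the floor by touch on this empty patch, in small steps.

Request:
servo_tool(
  increments=[
    [0.773, 0, 0, -0.003, 0, 0, 0],
    [0.773, 0, 0, -0.003, 0, 0, 0],
    [0.773, 0, 0, -0.002, 0, 0, 0],
  ],
)

```text
clock: 4.42
tcp_pos: [0.5276, 0.0488, 0.0615]
ee_rot: [[-0.999, 0.04, 0.009], [0.039, 0.999, -0.003], [-0.009, -0.003, -1.0]]
ft_force: [-0.4, -0.5, 0.1]
grip_width: 0.01
```

Request:
servo_tool(
  increments=[
    [0.773, 0, 0, -0.003, 0, 0, 0],
    [0.773, 0, 0, -0.003, 0, 0, 0],
    [0.773, 0, 0, -0.001, 0, 0, 0],
  ],
)

```text
clock: 4.8
tcp_pos: [0.5278, 0.0487, 0.0536]
ee_rot: [[-0.999, 0.04, 0.008], [0.04, 0.999, -0.003], [-0.008, -0.003, -1.0]]
ft_force: [0.7, -0.7, 0.3]
grip_width: 0.0098
```

Request:
servo_tool(
  increments=[
    [0.773, 0, 0, -0.003, 0, 0, 0],
    [0.773, 0, 0, -0.002, 0, 0, 0],
    [0.773, 0, 0, -0.001, 0, 0, 0],
  ],
)

```text
clock: 5.18
tcp_pos: [0.5279, 0.0487, 0.0472]
ee_rot: [[-0.999, 0.04, 0.008], [0.04, 0.999, -0.003], [-0.009, -0.003, -1.0]]
ft_force: [-0.0, 0.1, 1.1]
grip_width: 0.0099
```

Request:
servo_tool(
  increments=[
    [0.773, 0, 0, -0.002, 0, 0, 0],
    [0.773, 0, 0, -0.002, 0, 0, 0],
  ],
)

```text
clock: 5.42
tcp_pos: [0.528, 0.0487, 0.0431]
ee_rot: [[-0.999, 0.04, 0.009], [0.04, 0.999, -0.003], [-0.009, -0.003, -1.0]]
ft_force: [-0.1, -0.3, 0.4]
grip_width: 0.0098
```

Request:
servo_tool(
  increments=[
    [0.773, 0, 0, -0.002, 0, 0, 0],
    [0.773, 0, 0, -0.001, 0, 0, 0],
  ],
)

```text
clock: 5.68
tcp_pos: [0.528, 0.0487, 0.0398]
ee_rot: [[-0.999, 0.04, 0.009], [0.04, 0.999, -0.003], [-0.009, -0.003, -1.0]]
ft_force: [-0.0, 1.2, -0.4]
grip_width: 0.0102
```

Request:
servo_tool(
  increments=[
    [0.773, 0, 0, -0.002, 0, 0, 0],
    [0.773, 0, 0, -0.001, 0, 0, 0],
  ],
)

```text
clock: 5.92
tcp_pos: [0.528, 0.0487, 0.0366]
ee_rot: [[-0.999, 0.04, 0.009], [0.04, 0.999, -0.003], [-0.009, -0.003, -1.0]]
ft_force: [-0.2, 0.0, -0.1]
grip_width: 0.0099
```

```bash
python3 - <<'E'
from h import *
ci=robot.camera_info("wrist");im=robot.read_camera("wrist")[:,:,::-1].copy();cv2.imwrite("pics/w4.png",im)
old=cv2.imread("pics/w3.png")
for c in(293,338):
  for n,i in(("z70",old),("z37",im)): print(c,n,i[220:296:3,c].mean(1).astype(int).tolist())
cv2.imwrite("pics/w4c.png",cv2.resize(im[130:400,200:440],None,fx=2.5,fy=2.2))
E
```

```text
293 z70 [135, 133, 133, 134, 134, 132, 133, 130, 131, 133, 134, 181, 227, 227, 228, 227, 227, 227, 226, 227, 113, 28, 27, 26, 29, 28]
293 z37 [155, 155, 155, 156, 156, 156, 155, 156, 155, 157, 157, 156, 157, 157, 156, 155, 156, 155, 153, 154, 78, 31, 32, 34, 31, 34]
338 z70 [193, 193, 193, 193, 191, 192, 194, 126, 126, 124, 123, 181, 231, 231, 230, 230, 230, 230, 230, 231, 126, 31, 29, 26, 28, 30]
338 z37 [156, 155, 157, 155, 156, 156, 156, 156, 157, 155, 154, 154, 156, 154, 155, 156, 155, 157, 157, 156, 85, 33, 34, 36, 34, 32]
```

View pics/w4c.png

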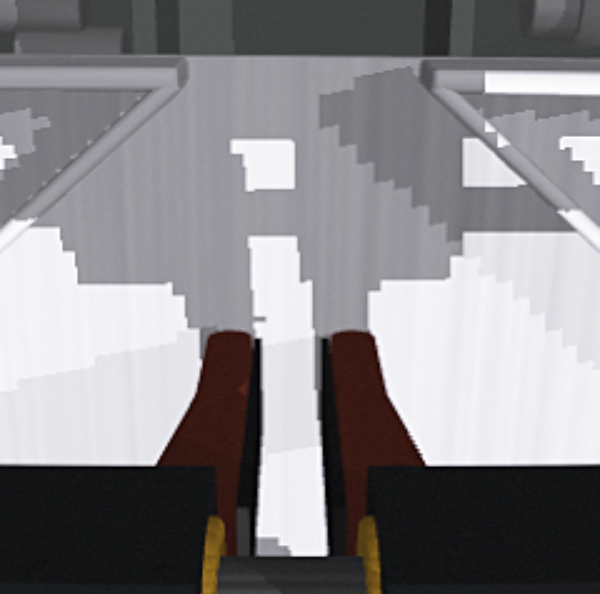

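The shadow now meets the fingertip bases, so the real tips are at the floor when the reported TCP z is about 0.036. That puts the tips about 26 mm above the reported TCP. I'll go back over the cap, drop behind it with TCP z at about 0.040, and push.

Request:
servo_tool(
  increments=[
    [0.773, 0, 0, 0.052, 0, 0, 0],
    [0.773, 0.04, -0.005, 0.005, 0, 0, 0],
    [0.773, 0.045, -0.006, 0, 0, 0, 0],
    [0.773, 0.002, 0, 0, 0, 0, 0],
  ],
)

```text
clock: 6.48
tcp_pos: [0.6165, 0.0374, 0.0959]
ee_rot: [[-0.999, 0.039, 0.008], [0.039, 0.999, -0.003], [-0.008, -0.003, -1.0]]
ft_force: [0.0, -0.7, -0.8]
grip_width: 0.0096
```

Request:
servo_tool(
  increments=[
    [0.773, 0, 0, -0.03, 0, 0, 0],
    [0.773, 0, 0, -0.02, 0, 0, 0],
    [0.773, 0, 0, -0.005, 0, 0, 0],
  ],
)

```text
clock: 6.85
tcp_pos: [0.6142, 0.0376, 0.0392]
ee_rot: [[-0.999, 0.039, 0.006], [0.039, 0.999, -0.003], [-0.006, -0.003, -1.0]]
ft_force: [-0.2, 0.9, 0.3]
grip_width: 0.0099
```

```bash
cat >> h.py <<'E'
def caps(name):  # brass blobs in wrist view -> world xy at mid cap height
    ci=robot.camera_info("wrist");im=robot.read_camera("wrist")[:,:,::-1].copy();cv2.imwrite(name,im)
    h=cv2.cvtColor(im,cv2.COLOR_BGR2HSV)
    m=((h[...,0]>15)&(h[...,0]<30)&(h[...,1]>190)).astype('uint8')
    m=cv2.morphologyEx(m,cv2.MORPH_CLOSE,np.ones((5,5)))
    n,l,st,c=cv2.connectedComponentsWithStats(m)
    s=robot.sense();print(s['clock'],s['tcp_pos'].round(4),s['ft_force'].round(1),s['ee_rot'][:,0].round(3))
    for i in range(1,n):
        if st[i,4]>150:print(st[i],c[i].round(0),plane(ci,[c[i]],.0705)[0].round(4))
E
python3 -c "
from h import *
caps('pics/w5.png')"
```

```text
6.9 [0.6142 0.0376 0.0391] [ 0.1  0.6 -0.8] [-0.999  0.039 -0.006]
[ 129  194   71   67 3617] [164. 227.] [ 0.5753 -0.0213  0.0705]
[ 279  204   65   68 3385] [311. 238.] [0.5821 0.0376 0.0705]
[ 442  273   67   65 3256] [475. 305.] [0.6149 0.106  0.0705]
[280 365  10  80 487] [284. 404.] [0.6625 0.0214 0.0705]
[343 365  10  80 487] [348. 405.] [0.664  0.0511 0.0705]
[ 489  421   68   59 2480] [519. 451.] [0.6986 0.1369 0.0705]
[  64  434  430   46 5226] [290. 472.] [0.7049 0.0216 0.0705]
```

Detection is clean and all the caps are where they were. I'll push cap B and check.

Request:
servo_tool(
  increments=[
    [0.773, -0.01, 0, 0, 0, 0, 0],
    [0.773, -0.012, 0.0015, 0, 0, 0, 0],
    [0.773, -0.012, 0.0015, 0, 0, 0, 0],
    [0.773, -0.012, 0.0015, 0, 0, 0, 0],
  ],
)

```text
clock: 7.4
tcp_pos: [0.5659, 0.0425, 0.041]
ee_rot: [[-0.999, 0.039, 0.008], [0.039, 0.999, -0.003], [-0.009, -0.003, -1.0]]
ft_force: [1.1, -0.3, 0.6]
grip_width: 0.0099
```

```bash
python3 -c "
from h import *
caps('pics/w6.png')"
```

```text
7.45 [0.5639 0.0426 0.0406] [-2.   0.6 -1.1] [-0.999  0.039 -0.006]
[ 285  222   63   67 3271] [316. 256.] [0.5421 0.044  0.0705]
[ 140  300   64   61 2421] [170. 326.] [ 0.5728 -0.0216  0.0705]
[280 365  10  80 491] [284. 404.] [0.6156 0.0261 0.0705]
[343 365  10  80 478] [348. 405.] [0.6172 0.0561 0.0705]
[  64  461  430   19 4838] [301. 473.] [0.6596 0.0319 0.0705]
```

Request:
servo_tool(
  increments=[
    [0.773, -0.012, 0.0017, -0.0004, 0, 0, 0],
    [0.773, -0.012, 0.0017, -0.0004, 0, 0, 0],
    [0.773, -0.012, 0.0017, -0.0004, 0, 0, 0],
    [0.773, -0.012, 0.0015, -0.0004, 0, 0, 0],
    [0.773, -0.008, 0.001, 0, 0, 0, 0],
  ],
)

```text
clock: 8.07
tcp_pos: [0.5046, 0.0508, 0.0394]
ee_rot: [[-0.999, 0.039, 0.007], [0.039, 0.999, -0.003], [-0.008, -0.003, -1.0]]
ft_force: [0.3, 0.3, 0.6]
grip_width: 0.0101
```

```bash
python3 -c "
from h import *
caps('pics/w7.png')"
```

```text
8.125 [0.5034 0.0509 0.0393] [-1.6 -0.5  0.1] [-0.999  0.039 -0.006]
[ 285  223   63   68 3338] [316. 257.] [0.4808 0.0523 0.0705]
[281 365   9  80 476] [284. 404.] [0.553  0.0346 0.0705]
[343 365  10  80 456] [348. 405.] [0.5544 0.0643 0.0705]
[  65  461  429   19 4787] [302. 473.] [0.5966 0.0406 0.0705]
```

View pics/w7.png

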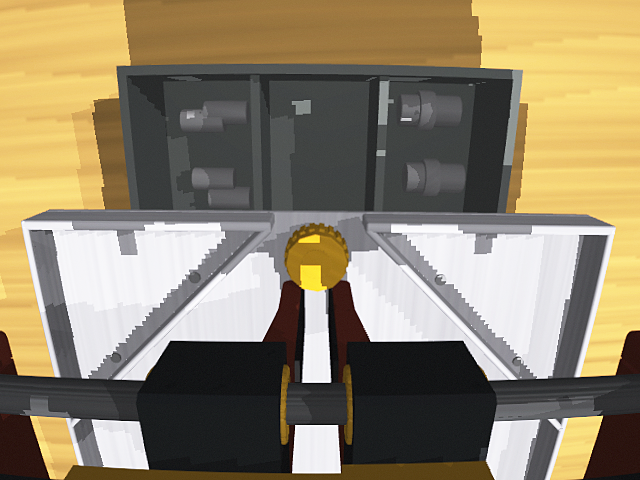

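Cap B is centred in the gate: cap (316,257), gate middle (319,213). I'll push it over the edge.

Request:
servo_tool(
  increments=[
    [0.773, -0.009, 0.0007, 0, 0, 0, 0],
    [0.773, -0.009, 0.0007, 0, 0, 0, 0],
    [0.773, -0.009, 0.0005, 0, 0, 0, 0],
    [0.773, 0, 0, 0, 0, 0, 0],
    [0.773, 0, 0, 0, 0, 0, 0],
    [0.773, 0, 0, 0, 0, 0, 0],
  ],
)

```text
clock: 8.88
tcp_pos: [0.475, 0.0529, 0.0394]
ee_rot: [[-0.999, 0.039, 0.007], [0.039, 0.999, -0.003], [-0.007, -0.003, -1.0]]
ft_force: [-0.2, 0.1, -0.2]
grip_width: 0.01
```

```bash
python3 -c "
from h import *
caps('pics/w8.png')"
```

```text
8.925 [0.4751 0.0529 0.0394] [ 0.3 -0.4  0.5] [-0.999  0.039 -0.007]
[ 293  159   50   51 1948] [318. 184.] [0.4213 0.0561 0.0705]
[281 365   9  80 471] [284. 404.] [0.5235 0.0367 0.0705]
[343 365  10  80 457] [348. 405.] [0.5252 0.0664 0.0705]
[  65  461  429   19 4767] [302. 473.] [0.567  0.043  0.0705]
```

The blob at (318,184) has shrunk to 50 px and sits inside the middle compartment, so cap B dropped. Next is cap C at (0.5753, -0.0213): I'll lift, turn about -18°, and drop behind it.

Request:
servo_tool(
  increments=[
    [0.773, 0.005, 0, 0.03, 0, 0, 0],
    [0.773, 0.005, 0, 0.025, 0, 0, 0],
    [0.773, 0.04, -0.028, 0, 0, 0, -9],
    [0.773, 0.04, -0.028, 0, 0, 0, -8.8],
    [0.773, 0.037, -0.028, 0, 0, 0, 0],
    [0.773, 0.003, 0, 0, 0, 0, 0],
  ],
)

```text
clock: 9.68
tcp_pos: [0.6093, -0.0337, 0.0966]
ee_rot: [[-0.936, 0.351, 0.006], [0.351, 0.936, -0.004], [-0.007, -0.002, -1.0]]
ft_force: [-1.0, -0.0, -0.5]
grip_width: 0.0098
```

Request:
servo_tool(
  increments=[
    [0.773, -0.002, 0.001, -0.03, 0, 0, 0],
    [0.773, 0, 0, -0.022, 0, 0, 0],
    [0.773, 0, 0, -0.004, 0, 0, 0],
    [0.773, 0, 0, 0, 0, 0, 0],
  ],
)

```text
clock: 10.18
tcp_pos: [0.6051, -0.0311, 0.0392]
ee_rot: [[-0.936, 0.351, 0.004], [0.351, 0.936, -0.003], [-0.005, -0.002, -1.0]]
ft_force: [0.1, 0.3, 0.4]
grip_width: 0.0102
```

```bash
python3 -c "
from h import *
caps('pics/w9.png')"
```

```text
10.225 [ 0.6052 -0.0311  0.0394] [0.4 0.3 0.6] [-0.936  0.351 -0.005]
[ 594  190   46   65 2379] [620. 222.] [0.613  0.1012 0.0705]
[ 281  206   65   68 3383] [313. 240.] [ 0.5753 -0.0212  0.0705]
[280 365  10  80 492] [284. 404.] [ 0.6457 -0.062   0.0705]
[343 365  10  80 478] [348. 404.] [ 0.6559 -0.0342  0.0705]
[  65  461  429   19 4888] [301. 473.] [ 0.6884 -0.0701  0.0705]
```

Request:
servo_tool(
  increments=[
    [0.773, -0.009, 0.0033, 0, 0, 0, 0],
    [0.773, -0.0098, 0.0065, -0.0003, 0, 0, 0],
    [0.773, -0.0098, 0.0069, -0.0003, 0, 0, 0],
    [0.773, -0.0098, 0.0069, -0.0003, 0, 0, 0],
    [0.773, -0.0098, 0.0069, -0.0003, 0, 0, 0],
    [0.773, -0.0098, 0.0069, -0.0003, 0, 0, 0],
  ],
)

```text
clock: 10.98
tcp_pos: [0.5444, 0.0089, 0.0403]
ee_rot: [[-0.936, 0.351, 0.008], [0.351, 0.936, -0.004], [-0.009, -0.0, -1.0]]
ft_force: [-1.0, 0.0, 0.3]
grip_width: 0.0098
```

```bash
python3 -c "
from h import *
caps('pics/w10.png')"
```

```text
11.025 [0.5426 0.0096 0.04  ] [-1.5  0.1 -0.1] [-0.936  0.351 -0.007]
[ 298    0   55   52 2334] [325.  23.] [0.441  0.0511 0.0705]
[ 285  223   63   67 3307] [316. 256.] [0.5219 0.0174 0.0705]
[ 531  338   64   41 1993] [561. 360.] [0.6105 0.106  0.0705]
[281 365   9  80 479] [284. 404.] [ 0.5857 -0.0224  0.0705]
[343 365  10  80 472] [348. 405.] [0.5966 0.0054 0.0705]
[  65  461  429   19 4871] [301. 473.] [ 0.629  -0.0308  0.0705]
```

Request:
servo_tool(
  increments=[
    [0.773, -0.0097, 0.0072, -0.0003, 0, 0, 0],
    [0.773, -0.0097, 0.0072, -0.0003, 0, 0, 0],
    [0.773, -0.0097, 0.0072, -0.0003, 0, 0, 0],
    [0.773, -0.0097, 0.0072, -0.0003, 0, 0, 0],
    [0.773, -0.005, 0.003, 0, 0, 0, 0],
  ],
)

```text
clock: 11.65
tcp_pos: [0.496, 0.0436, 0.0388]
ee_rot: [[-0.936, 0.351, 0.007], [0.351, 0.937, -0.003], [-0.007, -0.001, -1.0]]
ft_force: [-0.4, -0.9, 0.3]
grip_width: 0.0099
```

```bash
python3 -c "
from h import *
caps('pics/w11.png')"
```

```text
11.7 [0.4954 0.0438 0.0387] [-1.2  0.2  0.4] [-0.937  0.351 -0.007]
[ 268  118   52   52 2044] [293. 143.] [0.428  0.0601 0.0705]
[ 284  223   64   69 3375] [316. 258.] [0.4735 0.052  0.0705]
[280 365  10  80 473] [284. 404.] [0.5362 0.0129 0.0705]
[343 365  10  80 453] [348. 405.] [0.5467 0.0405 0.0705]
[  65  438  475   42 6651] [359. 470.] [0.5871 0.0325 0.0705]
```

Request:
servo_tool(
  increments=[
    [0.773, -0.008, 0.0008, 0, 0, 0, 0],
    [0.773, -0.008, 0.0006, 0, 0, 0, 0],
    [0.773, -0.006, 0.0002, 0, 0, 0, 0],
    [0.773, 0, 0, 0, 0, 0, 0],
    [0.773, 0, 0, 0, 0, 0, 0],
    [0.773, 0, 0, 0, 0, 0, 0],
  ],
)

```text
clock: 12.45
tcp_pos: [0.4772, 0.0467, 0.04]
ee_rot: [[-0.936, 0.352, 0.017], [0.352, 0.936, -0.001], [-0.016, 0.005, -1.0]]
ft_force: [0.9, 1.3, -1.1]
grip_width: 0.0101
```

```bash
python3 -c "
from h import *
caps('pics/w12.png')"
```

```text
12.5 [0.4772 0.0467 0.0399] [ 1.4  2.4 -0.5] [-0.936  0.352 -0.016]
[ 276  153   50   52 1978] [301. 179.] [0.4224 0.0609 0.0705]
[ 288  225   50   43 1620] [312. 246.] [0.4497 0.0553 0.0705]
[280 365  10  79 486] [284. 404.] [0.5181 0.0153 0.0705]
[343 365  10  80 461] [348. 405.] [0.529  0.0431 0.0705]
[  65  461  469   19 5458] [326. 473.] [0.5661 0.0183 0.0705]
```

The second cap's blob is now 50 px wide past the edge, so it dropped too. I'll back off and lift, then check the bin from the next spot.

Request:
servo_tool(
  increments=[
    [0.773, 0.008, 0, 0.005, 0, 0, 0],
    [0.773, 0.005, 0, 0.03, 0, 0, 0],
    [0.773, 0.005, 0, 0.03, 0, 0, 5],
    [0.773, 0.02, 0.01, 0.02, 0, 0, 10],
    [0.773, 0.035, 0.015, 0, 0, 0, 10],
    [0.773, 0.035, 0.015, 0, 0, 0, 6.5],
    [0.773, 0.035, 0.015, 0, 0, 0, 0],
    [0.773, 0.015, 0.006, 0, 0, 0, 0],
  ],
)

```text
clock: 13.5
tcp_pos: [0.6395, 0.1066, 0.1305]
ee_rot: [[-0.979, -0.206, 0.013], [-0.206, 0.979, 0.002], [-0.013, -0.001, -1.0]]
ft_force: [-1.3, 0.1, -0.3]
grip_width: 0.0095
```

```bash
python3 -c "
from h import *
caps('pics/w13.png')
s=robot.sense();print(s['qpos'].round(2),s['ee_rot'].round(3).tolist())"
```

```text
13.55 [0.6408 0.107  0.1306] [ 2.6 -0.1  0. ] [-0.978 -0.206 -0.015]
[ 302  183   41   44 1384] [322. 205.] [0.6148 0.1058 0.0705]
[  46  234   63   51 1848] [ 77. 259.] [ 0.6836 -0.0448  0.0705]
[320 303  10  52 314] [325. 327.] [0.6972 0.1257 0.0705]
[280 365  10  80 494] [284. 405.] [0.7674 0.1102 0.0705]
[343 364  10  81 492] [348. 405.] [0.7579 0.1562 0.0705]
[519 431  80   4 211] [556. 433.] [0.7557 0.3258 0.0705]
[  65  461  429   19 4911] [302. 473.] [0.8313 0.1362 0.0705]
[ 0.15  0.53  1.63  0.    0.97 -1.63] [[-0.978, -0.206, 0.015], [-0.206, 0.979, 0.002], [-0.015, -0.001, -1.0]]
```

View pics/w13.png

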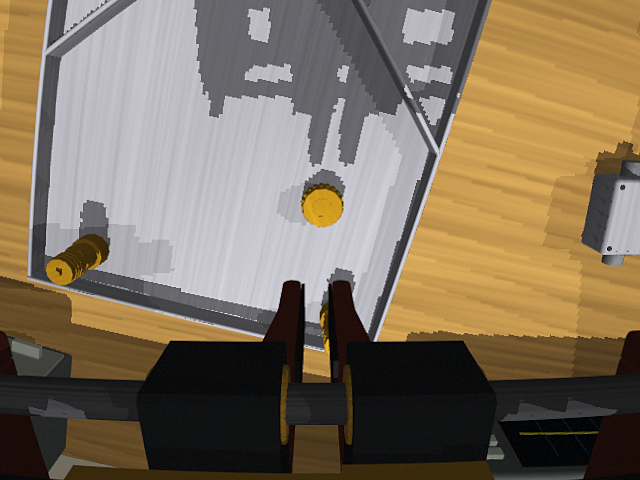

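Only cap A at (322,205) and the two adapters remain on the tray. I'll drop behind cap A, which is clear of the adapter.

Request:
servo_tool(
  increments=[
    [0.773, 0.001, 0.004, -0.03, 0, 0.8, 0],
    [0.773, 0, 0, -0.025, 0, 0, 0],
    [0.773, 0, 0, -0.015, 0, 0, 0],
    [0.773, 0, 0, -0.01, 0, 0, 0],
  ],
)

```text
clock: 14.05
tcp_pos: [0.6424, 0.1099, 0.0501]
ee_rot: [[-0.979, -0.206, 0.001], [-0.206, 0.979, 0.002], [-0.002, 0.001, -1.0]]
ft_force: [0.4, 0.5, 0.3]
grip_width: 0.0099
```

Request:
servo_tool(
  increments=[
    [0.773, -0.001, 0.0015, -0.006, 0, 0, 0],
    [0.773, 0, 0, -0.0035, 0, 0, 0],
    [0.773, 0, 0, 0, 0, 0, 0],
  ],
)

```text
clock: 14.42
tcp_pos: [0.6415, 0.1113, 0.0406]
ee_rot: [[-0.979, -0.205, 0.002], [-0.205, 0.979, 0.002], [-0.002, 0.001, -1.0]]
ft_force: [0.1, -0.3, -0.5]
grip_width: 0.01
```

```bash
python3 -c "
from h import *
caps('pics/w14.png')"
```

```text
14.475 [0.6416 0.1114 0.0408] [-0.3 -0.6 -0.2] [-0.979 -0.205 -0.002]
[ 283  214   64   68 3283] [315. 248.] [0.6149 0.1058 0.0705]
[  0 290  13  37 338] [  5. 308.] [ 0.6723 -0.0257  0.0705]
[280 365  10  80 490] [284. 404.] [0.6934 0.1077 0.0705]
[343 365  10  80 474] [348. 405.] [0.6878 0.1371 0.0705]
[  64  425  430   55 5995] [306. 469.] [0.7307 0.1255 0.0705]
```

Request:
servo_tool(
  increments=[
    [0.773, -0.006, -0.0014, -0.0003, 0, 0, 0],
    [0.773, -0.0112, -0.004, -0.0005, 0, 0, 0],
    [0.773, -0.0112, -0.0042, -0.0005, 0, 0, 0],
    [0.773, -0.0112, -0.0042, -0.0005, 0, 0, 0],
    [0.773, -0.0112, -0.0042, -0.0005, 0, 0, 0],
    [0.773, -0.0112, -0.0042, -0.0005, 0, 0, 0],
    [0.773, -0.0112, -0.0042, -0.0005, 0, 0, 0],
  ],
)

```text
clock: 15.35
tcp_pos: [0.564, 0.0833, 0.0387]
ee_rot: [[-0.979, -0.205, 0.004], [-0.205, 0.979, 0.002], [-0.004, 0.001, -1.0]]
ft_force: [0.3, 0.2, 0.8]
grip_width: 0.0101
```

```bash
python3 -c "
from h import *
caps('pics/w15.png')"
```

```text
15.4 [0.562  0.0827 0.0383] [-1.9 -0.3 -0.5] [-0.979 -0.205 -0.002]
[291   0  51  23 847] [316.   9.] [0.4505 0.06   0.0705]
[ 285  224   64   67 3354] [316. 258.] [0.5408 0.0791 0.0705]
[280 365  10  80 479] [284. 404.] [0.6145 0.0794 0.0705]
[343 365  10  80 467] [348. 405.] [0.6086 0.1084 0.0705]
[ 35 430  34  46 949] [ 52. 449.] [ 0.6714 -0.032   0.0705]
[  64  461  430   19 4813] [302. 473.] [0.6548 0.096  0.0705]
```

Request:
servo_tool(
  increments=[
    [0.773, -0.011, -0.0043, 0, 0, 0, 0],
    [0.773, -0.011, -0.0043, -0.0003, 0, 0, 0],
    [0.773, -0.011, -0.0043, -0.0003, 0, 0, 0],
    [0.773, -0.011, -0.0043, -0.0003, 0, 0, 0],
    [0.773, -0.011, -0.0043, -0.0003, 0, 0, 0],
    [0.773, -0.006, -0.0025, 0, 0, 0, 0],
  ],
)

```text
clock: 16.15
tcp_pos: [0.497, 0.0571, 0.0372]
ee_rot: [[-0.979, -0.205, 0.002], [-0.205, 0.979, 0.002], [-0.003, 0.001, -1.0]]
ft_force: [-0.2, -0.1, -0.3]
grip_width: 0.0102
```

```bash
python3 -c "
from h import *
caps('pics/w16.png')"
```

```text
16.2 [0.4963 0.057  0.0371] [-1.5 -0.3  1.1] [-0.979 -0.205 -0.002]
[ 314  118   52   52 2063] [339. 143.] [0.4275 0.0521 0.0705]
[ 284  189   65  104 4970] [314. 243.] [0.4674 0.051  0.0705]
[281 365   9  80 469] [284. 404.] [0.5462 0.0532 0.0705]
[343 365  10  79 477] [348. 405.] [0.5407 0.082  0.0705]
[  65  461  429   19 4767] [303. 473.] [0.586  0.0697 0.0705]
```

Request:
servo_tool(
  increments=[
    [0.773, -0.008, 0.0006, 0.0003, 0, 0, 0],
    [0.773, -0.008, 0.0006, 0, 0, 0, 0],
    [0.773, -0.007, 0.0004, 0, 0, 0, 0],
    [0.773, 0, 0, 0, 0, 0, 0],
    [0.773, 0, 0, 0, 0, 0, 0],
    [0.773, 0, 0, 0, 0, 0, 0],
  ],
)

```text
clock: 16.95
tcp_pos: [0.4746, 0.0578, 0.038]
ee_rot: [[-0.978, -0.207, 0.008], [-0.207, 0.978, -0.0], [-0.008, -0.002, -1.0]]
ft_force: [0.2, -1.9, -0.1]
grip_width: 0.0102
```

```bash
python3 -c "
from h import *
caps('pics/w17.png')"
```

```text
17.0 [0.4747 0.0577 0.038 ] [ 1.6 -2.2 -0.8] [-0.978 -0.207 -0.008]
[ 271  155   85  122 5265] [317. 217.] [0.4342 0.0503 0.0705]
[281 365   9  80 476] [284. 404.] [0.5244 0.054  0.0705]
[343 365  10  79 460] [348. 405.] [0.5189 0.083  0.0705]
[  65  461  429   19 4766] [303. 473.] [0.5648 0.0707 0.0705]
```

```bash
python3 -c "
import cv2
im=cv2.imread('pics/w17.png');cv2.imwrite('pics/w17c.png',cv2.resize(im[80:320,200:440],None,fx=2.4,fy=2.4))"
```

```text
(no output)
```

View pics/w17c.png

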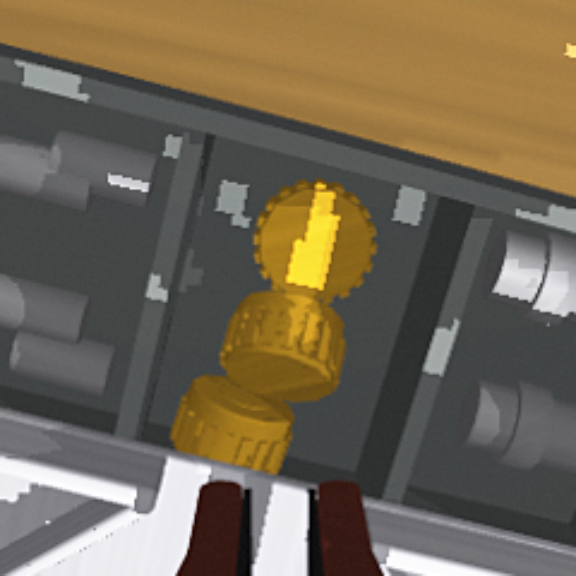

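All three caps are in the middle compartment. The last one is leaning, partly under the tray's edge. I'll retreat straight back and up, clear of everything, then check numerically.

Request:
servo_tool(
  increments=[
    [0.773, 0.01, 0, 0.004, 0, 0, 0],
    [0.773, 0.01, 0, 0.03, 0, 0, 0],
    [0.773, 0.01, 0, 0.05, 0, 0, 0],
    [0.773, 0, 0, 0.06, 0, 0, 0],
    [0.773, 0, 0, 0.06, 0, 0, 0],
    [0.773, -0.02, 0, 0.05, 0, 0, 0],
    [0.773, -0.03, 0, 0.03, 0, 0, 0],
    [0.773, 0, 0, 0, 0, 0, 0],
  ],
)

```text
clock: 18.0
tcp_pos: [0.4561, 0.0602, 0.3344]
ee_rot: [[-0.978, -0.207, 0.01], [-0.207, 0.978, 0.004], [-0.01, 0.002, -1.0]]
ft_force: [0.3, 0.8, -0.7]
grip_width: 0.0101
```

```bash
python3 - <<'E'
from h import *
caps('pics/w18.png')
ci=robot.camera_info("wrist");im=cv2.imread('pics/w18.png')
h=cv2.cvtColor(im,cv2.COLOR_BGR2HSV);m=((h[...,0]>15)&(h[...,0]<30)&(h[...,1]>190)).astype('uint8')
T=[-.041,.579,.0495]
print("compartment inner, px",proj(ci,np.c_[t2w(T,[[-.099,.0255],[-.099,-.0255],[-.171,-.0255],[-.171,.0255]]),[.048]*4]).round(0).tolist())
print("edge px",proj(ci,np.c_[t2w(T,[[-.116,.018],[-.116,-.018]]),[.062]*2]).round(0).tolist())
n,l,st,c=cv2.connectedComponentsWithStats(m)
for i in range(1,n):
    if st[i,4]>40 and c[i][1]<350: print(st[i],c[i].round(0),[w2t(T,plane(ci,[c[i]],z)).round(3).tolist() for z in(.02,.07)])
E
```

```text
18.05 [0.4564 0.0601 0.3332] [ 0.3  0.1 -0.2] [-0.978 -0.207 -0.009]
[293 143  35  46 821] [312. 166.] [0.4366 0.0531 0.0705]
[194 330  18  12 153] [203. 336.] [ 0.6715 -0.037   0.0705]
[280 365  10  80 496] [284. 404.] [0.7525 0.0808 0.0705]
[343 364  10  81 472] [348. 404.] [0.7349 0.1639 0.0705]
[  65  461  428   19 4857] [302. 473.] [0.8691 0.128  0.0705]
compartment inner, px [[326.0, 205.0], [284.0, 195.0], [299.0, 133.0], [343.0, 145.0]]
edge px [[324.0, 192.0], [293.0, 184.0]]
[293 143  35  46 798] [312. 166.] [[[-0.136, -0.001]], [[-0.143, -0.002]]]
[194 330  18  12 150] [203. 336.] [[[0.128, -0.09]], [[0.095, -0.083]]]
```

Request:
servo_tool(
  increments=[
    [0.773, -0.005, 0, -0.05, 0, 0, -4],
    [0.773, -0.005, 0, -0.05, 0, 0, -4],
    [0.773, -0.005, 0, -0.05, 0, 0, -6],
    [0.773, 0, 0, 0, 0, 0, 0],
  ],
)

```text
clock: 18.55
tcp_pos: [0.4418, 0.0604, 0.176]
ee_rot: [[-0.999, 0.042, 0.006], [0.042, 0.999, 0.0], [-0.006, 0.001, -1.0]]
ft_force: [-0.5, 0.4, 0.5]
grip_width: 0.0099
```

```bash
python3 - <<'E'
from h import *
caps('pics/w19.png')
ci=robot.camera_info("wrist");im=cv2.imread('pics/w19.png')
h=cv2.cvtColor(im,cv2.COLOR_BGR2HSV);m=((h[...,0]>15)&(h[...,0]<30)&(h[...,1]>190))
T=[-.041,.579,.0495]
e=proj(ci,np.c_[t2w(T,[[-.116,.018],[-.116,-.018]]),[.062]*2]);print("edge px",e.round(0).tolist())
b=proj(ci,np.c_[t2w(T,[[-.171,-.0255],[-.171,.0255]]),[.048]*2]);print("far wall",b.round(0).tolist())
ys,xs=np.where(m[:350]);y0,y1,x0,x1=ys.min(),int(e[:,1].max())+8,260,380
print(y0,y1)
g=cv2.cvtColor(im,cv2.COLOR_BGR2GRAY)
for r in range(max(y0-3,0),y1,3):
    print(r,''.join(("-=+*#@"[min(5,g[r,c]//30)] if m[r,c] else ("." if g[r,c]>110 else " ")) for c in range(x0,x1,2)))
E
```

```text
18.6 [0.444  0.0606 0.1782] [0.1 0.5 0.8] [-0.999  0.041 -0.01 ]
[ 288  176   38   72 1859] [308. 213.] [0.4333 0.0551 0.0705]
[280 365  10  80 485] [284. 404.] [0.6022 0.0265 0.0705]
[343 365  10  80 486] [348. 405.] [0.605  0.0818 0.0705]
[  65  461  429   19 4884] [301. 473.] [0.6825 0.0365 0.0705]
edge px [[331.0, 244.0], [285.0, 244.0]]
far wall [[275.0, 170.0], [341.0, 170.0]]
176 251
173 ............................................................
176      ...   .......      + =      .....    .....             
179      ...   . .....   *#*#@#+@+   .....   ......             
182       ..     .....  #@@@@@@@@@@          ...     .......... 
185 ....  ..     .....*#@@@@@@@@@@@@         ...     ...........
188 ....  ..     .....+@@@@@@@@@@@@@+        ...     ...........
191       ..       . .#@@@@@@@@@@@@@#        ..      ...........
194       ..          @@@@@@@@@@@@@@@        ..           ..... 
197       ...          @@@@@@@@@@@@@         ...                
200       ...           @@@@@@@@@@@          ..                 
203       ...           .+++++*+=#.          ..         
[... 222 characters left out ...]
    +++***#***+*++         ..                 
218                   ++*++*+*+*+*++                            
221                   +++++++++***++                            
224                   ++++++++++++++                            
227                   ++++++++++++++                            
230                    +++++++++++                              
233                ++++++++++=+                                 
236                +++++++++++++                                
239                +++++********=                               
242               +++++*********+                               
245               +++++***+***+*                                
248
```

```bash
python3 - <<'E'
from h import *
ci=robot.camera_info("wrist");im=cv2.imread('pics/w19.png')
h=cv2.cvtColor(im,cv2.COLOR_BGR2HSV);m=((h[...,0]>15)&(h[...,0]<30)&(h[...,1]>150))
for r in range(176,252,4):
    x=np.where(m[r,260:380])[0];print(r,x.min()+260 if len(x) else 0,len(x) and x.max()-x.min()+1,end=' | ')
T=[-.041,.579,.0495]
print()
for z in(.01,.02,.03,.04,.05,.06):
    q=proj(ci,np.c_[t2w(T,[[-.125,.013],[-.125,-.013],[-.165,.013],[-.165,-.013]]),[z]*4])
    print(z,"26mm px near",np.ptp(q[:2,0]).round(1),"far",np.ptp(q[2:,0]).round(1),"row233/244 tray x",w2t(T,plane(ci,[[304,233],[304,244],[304,188]],z))[:,0].round(4))
E
```

```text
176 307 7 | 180 299 22 | 184 297 27 | 188 296 30 | 192 296 29 | 196 296 28 | 200 298 25 | 204 302 16 | 208 298 23 | 212 296 28 | 216 295 30 | 220 295 29 | 224 294 31 | 228 297 25 | 232 290 24 | 236 289 28 | 240 288 29 | 244 288 29 | 248 0 0 | 
0.01 26mm px near 29.3 far 30.2 row233/244 tray x [-0.1088 -0.0984 -0.1498]
0.02 26mm px near 30.1 far 31.1 row233/244 tray x [-0.1119 -0.1017 -0.1517]
0.03 26mm px near 30.9 far 31.9 row233/244 tray x [-0.1149 -0.1051 -0.1536]
0.04 26mm px near 31.8 far 32.9 row233/244 tray x [-0.118  -0.1084 -0.1555]
0.05 26mm px near 32.7 far 33.8 row233/244 tray x [-0.121  -0.1117 -0.1574]
0.06 26mm px near 33.7 far 34.9 row233/244 tray x [-0.1241 -0.1151 -0.1593]
```

The widths put the last cap low in the compartment: 29 px, against 29–30 px expected at bin-floor depth. Its shape matches the view from 1.6 s earlier, so it's at rest. The arm is clear, so I'll hand in.

```bash
python3 - <<'E'
from station import robot
s=robot.sense();print(s['clock'],s['tcp_pos'],s['ft_force'],abs(s['joint_vel']).max());robot.sign_off()
E
```

```text
18.6 [0.44401449 0.06060005 0.17816213] [0.0958321  0.45460723 0.80386926] 0.053390517046374444
the job is handed in; nothing more can be done
```

I swept the three caps out through the gate one at a time, using the nearly closed fingertips as a cradle. All three ended up in the middle compartment, and I handed the job in at 18.6 s of the 67 s allowed.

**Missed first push:** it passed over the middle cap without moving it. The fingertips turned out to sit about 26 mm above the reported TCP. I found this by stepping down over empty floor until the fingers' shadow met their tips in the wrist picture, with no contact force felt. I then worked at a TCP z of about 0.04 m.

**Last checks:**
- **Caps:** the last close picture showed all three in the middle compartment, in a row. A wrist image 1.6 s later, read by numbers only, showed the same arrangement. No brass was left on the tray outside the adapters. The drops were about 3.5 s and 4.5 s apart.
- **Last cap's height:** it leans partly under the tray edge, so I judged it to be below the box rim from its width in the image (29 px, against 29–30 px expected near the box floor), not from a direct view.
- **Forces and clearance:** the wrist forces I read stayed below about 3 N, and the arm was clear of everything at hand-in.
- **Adapters:** both stood in place in the view taken before the last cap was pushed. I did not fully re-measure them afterwards.

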